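# Let the tilting bin down off its ratchet

### The arm

A 6-joint arm with a two-finger parallel gripper is mounted at the origin on the work surface. World frame = base frame: x ahead of the robot, y to its left, z up, the work surface at z = 0. Lengths are in m, angles in rad, forces in N, time in s.
With the tool pointing down it reaches from about 0.35 to 0.775 m from the base axis. Payload 7.3 kg.
Tool frame: the origin (TCP) lies at the very end of the fingers, on their centre line; the grasp point (between the pads) lies 19 mm behind it; z points along the fingers, x is the direction in which the jaws open and shut, and the axes are right-handed (so a half turn about z gives the same grasp; the last joint's range is limited). The gripper opens to 92 mm and grips with 3 to 60 N. Pads are 19 mm wide; open, the fingers measure 130 mm over their backs; the gripper's body (75 mm by 190 mm) begins 47 mm behind the grasp point.
Start: joints at [1.097, 0.342, 1.524, -0, 1.275, -0.146], TCP at [0.169, 0.497, 0.227] pointing down, gripper open.
Joint ranges: [-2.53, 2.53], [-0.77, 2.02], [0.04, 2.7], [-1, 4.14], [0.28, 2.66], [-3.11, 3.11]. Speed limits (rad/s): [2.57, 2.57, 3.14, 3.14, 3.14, 3.14].

### API

Orientations are given as [roll, pitch, yaw] about the fixed x, y, z axes, in that order (R = Rz(yaw) Ry(pitch) Rx(roll)).
In Python, from cell import robot, read_camera, nets gives the robot as it stands. The module is installed in compiled form; this text tells all that it offers.
- The arm moves only by the tool carry_out, never from a script. Its arguments are lists of equal length, an entry for each row: "translation": the shift along the tool's x, y, z in m, a list of three; "turn": the turn, a rotation vector about the tool's x, y, z in rad, a list of three; "gripper": the gripper's target within -1 to 1 (shut at 1, half-way at 0, fully open at -1). A call has 1 to 10 rows; each row shifts and turns the commanded pose from where the row before left it, along the tool's axes as they then stand; what a row does not reach is not made up. A row lasts 1/10 s, in which the tool goes at most 50 mm and 8.59 degrees, less where a joint would pass 70% of its speed; a pose out of reach is approached as far as the arm can. A call with a gripper value outside its range is refused whole. The fingers move at their own pace and stop on an object; "squeeze" is the grip in N (left out, the last holds). Time passes only in rows, so rows that do not move let the fingers close. It gives the time, the measured TCP pose, the force and the opening at its end, in the units of the state.
- robot.observe(): the state, without advancing time (a new reading comes with each control period).
- read_camera(name): name is "side" or "top" or "wrist"; returns a dict with "img" (480x640x3 uint8, red, green, blue), "fx", "fy", "cx", "cy" (pixels), "world_from_camera" (4x4, takes a point from camera to world coordinates). Camera axes: x right, y down, z forward; pixel columns grow to the right and rows downward; lengths in m; the calibration is good to about 2 mm. A picture is of the moment at which its call begins. There is no depth.
- robot.hand_in(): hands the job in, once; it reports no verdict.
Trained networks look in a picture, given as the dict that the camera call returned (one of the last four; its "shot" number tells which), for a name from the list of things; names that differ only in an ending like _2 or _b are one class to them, and where a whole thing is asked for, a point or a joint stands for the part that bears it (a point fixed in the world has none). Each returns a list of dicts, best first, with "score" (0 to 1); they miss things now and then, are a little off and sometimes report something else, mostly with a low value. They report only what shows in the picture. A call takes as long as a camera call.
- nets.regions_of(picture, name): "region" (480x640 bool, what is visible of it) and "pixel" ([column, row] in pixels, amid what is visible of it).
- nets.tip_of(picture, name): "pixel" ([column, row] in pixels: a listed point, or the origin of a listed thing).
The state is a dict: "time": time; "qpos": joint angles; "qvel": joint speeds; "joint_efforts": joint torques, N m; "tool_pos": TCP position; "tool_rot": TCP orientation; "contact_force": force on the tool from outside, world axes, zero at the start; "torque": the same for the moment, N m; "opening": finger opening in m.
Only numpy, scipy, OpenCV 4.12 (cv2) and the standard library are available. Lean on these libraries where they do the work, as an engineer would, in place of code of your own. Each camera call takes 0.05 s, during which the arm holds its last target. There are 200 camera calls.

### The job

The grey soil bin is propped tilted back on its ratchet. With the fingertips, press the pawl's red thumb pad down until the pawl swings free of the teeth and stays there, then push the arm down by its oak crossbar, past the teeth, as far as it goes, so that the bin sits level. Leave the pawl free, do not lift the arm, pick nothing up, and leave the bottle, the rings and the tamper undisturbed.

Things in the scene. Friction and masses are not known exactly. Their poses are not given: they have to be found in the camera images.
- stand: Grey steel stand fixed to the bench; origin on the bench at the centre of the stand. The bin (160 x 180 x 120 mm) hangs between its two 197 mm high uprights, which stand at y = -115 and +115 mm of its frame. Its x axis points away from the robot side (the arm reaches out along its -x), y along the bin's pivots, z up. Arm, ratchet wheel and pawl all lie in the upright plane y = -145 mm, outside the upright; its bearing is turned by the stand's yaw (up to 0.25 rad either way).
- pivot_point (a point): Fixed point on the bin's pivot axis in the plane of the arm, 170 mm above the bench. Bin, arm and toothed wheel are one rigid piece that turns about this axis (along the stand's y).
- crossbar (a point): Centre of the oak crossbar at the arm's outer end: a round bar, 22 mm in diameter, 70 mm long along the stand's y, its axis 170 mm from the pivot axis. Its top, where it is pushed, is 11 mm above this point. The arm is at 0.48 - q rad above level on the stand's -x side (q = joint bin), so at the end it points 0.42 rad below level and the bar's axis is then 101 mm above the bench.
- bin (a joint): Turn of the bin and its arm, rad: 0 = tilted farthest back with the arm highest, 0.9 = bin level, arm down on its stop. Stiff pivot: it stays where it is left and takes about 4 to 6 N at the crossbar. It starts between 0.05 and 0.17; with the pawl engaged a tooth blocks it at about 0.2.
- pawl_pad (a point): Centre of the top face of the pawl's red thumb pad, 40 x 38 x 7 mm, flat and level when engaged, about 260 mm above the bench and about 11 mm to the stand's -x side of the wheel's axis. It turns about a pin 85 mm farther along the stand's +x and 40 mm lower, so when pressed it goes down about 27 mm and 8 mm towards the stand's -x.
- pawl (a joint): Turn of the pawl, rad: 0 = nose fully in the teeth, over 0.2 = clear of the teeth, 0.30 = its stop. It has friction (about 2 N at the pad), no spring, and stays where it is left.
- bottle: Green glass weighing bottle standing upright, 48 mm in diameter, 75 mm high; origin under its centre. A bystander.
- ring0: Rusted steel core ring standing on its edge face, 60 mm outside, 40 mm high, open through; origin under its centre. A bystander.
- ring1: The second, identical core ring. A bystander.
- tamper: Wooden tamper standing upright on its 48 mm foot, 122 mm high, with a 38 mm turned oak knob on top; origin under its centre. A bystander.

How it is judged:
On the way, in this order (a step that is already met when the one before it is completed fails the run):
1. the pawl is pressed clear of the teeth while the arm is still up (value of joint pawl above 0.2 rad and value of joint bin below 0.3 rad), for 0.2 s.
2. the arm is pushed down to its stop and the bin is level (value of joint bin above 0.84 rad), for 0.2 s.
At the end, for the whole second after the job is handed in: The arm is down on its stop and the bin level and still (joint bin over 0.84 of 0.90 rad, under 0.03 rad/s), with the pawl still clear of the teeth (joint pawl over 0.2 rad) (value of joint bin above 0.84 rad and value of joint pawl above 0.2 rad and velocity of joint bin between -0.03 and 0.03 rad/s); the robot touches nothing.
It fails at once if the arm is lifted (value of joint bin below 0.02 rad).
It fails at once if the bottle, a ring or the tamper is moved by more than 15 mm, lifted or tipped (distance of any of bottle, ring0, ring1, tamper from where it was at the start of the episode above 0.015 m or angle between any of bottle, ring0, ring1, tamper's own z axis and vertical above 0.3 rad).
It also fails if it takes over 43 s, if anything falls off the work surface, if the arm or the gripper's body presses on something with over 40 N, if the wrist force passes 120 N, or if a joint passes its speed limit or range.

## Working session

There is one attempt and no reset: what is moved stays moved. The work goes in short steps, Python scripts to look and compute and a tool call to move; the robot and the scene stay as the last step left them, time stands still between calls to the robot, and variables do not carry over. Pictures are saved under pics/ and viewed, about 8 in all and at most 12, crops included, and the job is handed in when it is done.

Besides the shell and the picture viewer there is one more tool, called after "Call:" by a JSON object that holds its "op" and its "data", one argument or row to a line. carry_out: Moves the arm, as the interface text tells. Its arguments: {"type":"object","properties":{"translation":{"type":"array","items":{"type":"array","items":{"type":"number"}}},"turn":{"type":"array","items":{"type":"array","items":{"type":"number"}}},"gripper":{"type":"array","items":{"type":"number"}},"squeeze":{"type":"number"}},"required":["translation","turn","gripper"]}

```bash
mkdir -p pics
cat > h.py <<'E'
import numpy as np, cv2
from cell import robot, read_camera, nets
def ray(p,px):
    T=np.array(p["world_from_camera"]); d=np.array([(px[0]-p["cx"])/p["fx"],(px[1]-p["cy"])/p["fy"],1.])
    return T[:3,3],T[:3,:3]@d
def atz(p,px,z):
    o,d=ray(p,px); return o+d*(z-o[2])/d[2]
def tri(obs):
    A=0;b=0
    for p,px in obs:
        o,d=ray(p,px); d=d/np.linalg.norm(d); P=np.eye(3)-np.outer(d,d); A=A+P; b=b+P@o
    x=np.linalg.solve(A,b)
    res=[np.linalg.norm((np.eye(3)-np.outer(d/np.linalg.norm(d),d/np.linalg.norm(d)))@(x-o)) for o,d in (ray(p,px) for p,px in obs)]
    return x,res
E
python3 - <<'E'
from h import *
np.set_printoptions(precision=3,suppress=True)
P={}
for c in ("top","side"):
    p=read_camera(c); P[c]=p; cv2.imwrite(f"pics/{c}0.png",p["img"][:,:,::-1])
    print(c,np.array(p["world_from_camera"])[:3,3])
zs=dict(pivot_point=.17,pawl_pad=.26,stand=0,bottle=0,ring0=0,ring1=0,tamper=0,crossbar=None)
for n in zs:
    px={}
    for c in P:
        for r in nets.tip_of(P[c],n)[:3]:
            px.setdefault(c,r["pixel"]); print(n,c,np.array(r["pixel"]),round(r["score"],2), atz(P[c],r["pixel"],zs[n]) if zs[n] is not None else "")
    if len(px)==2: print("   tri",*tri([(P[c],px[c]) for c in px]))
print(robot.observe())
E
```

```text
top [0.469 0.014 0.924]
side [ 0.358 -0.405  0.59 ]
pivot_point top [280.6 258.4] 0.94 [0.587 0.083 0.17 ]
pivot_point side [290.2 226.3] 0.93 [0.587 0.08  0.17 ]
   tri [0.588 0.083 0.167] [np.float64(0.0005978635084183048), np.float64(0.0005978635084183353)]
pawl_pad top [274.4 259.2] 0.72 [0.572 0.084 0.26 ]
pawl_pad side [279.9 178.5] 0.87 [0.573 0.077 0.26 ]
pawl_pad side [293.5 376.4] 0.58 [ 0.448 -0.208  0.26 ]
   tri [0.574 0.084 0.256] [np.float64(0.001667725371322397), np.float64(0.001667725371322269)]
stand side [275.4 251.2] 0.59 [0.618 0.219 0.   ]
bottle top [190.6 364. ] 0.69 [0.412 0.264 0.   ]
ring0 top [358.3 301.7] 0.7 [ 0.531 -0.052  0.   ]
ring0 top [345.5 363.9] 0.61 [ 0.415 -0.027  0.   ]
ring0 top [281.9 259.8] 0.31 [0.611 0.096 0.   ]
ring0 side [218.  397.7] 0.72 [ 0.409 -0.032  0.   ]
ring0 side [294.3 377.4] 0.56 [ 0.52  -0.055 -0.   ]
   tri [ 0.468 -0.048  0.026] [np.float64(0.060982308783093096), np.float64(0.06098230878309309)]
ring1 top [358.3 301.7] 0.7 [ 0.531 -0.052  0.   ]
ring1 top [345.5 363.9] 0.61 [ 0.415 -0.027  0.   ]
ring1 top [281.9 259.8]
[... 376 characters left out ...]
4  0.   ]
   tri [ 0.614 -0.048 -0.009] [np.float64(0.0025562147957648787), np.float64(0.002556214795764752)]
crossbar top [253.5 364.1] 0.81 
crossbar side [172.7 220.5] 0.87 
   tri [0.427 0.114 0.216] [np.float64(0.0006750119173849326), np.float64(0.0006750119173849129)]
{'time': 0.9, 'qpos': array([ 1.097,  0.342,  1.524,  0.   ,  1.275, -0.146]), 'qvel': array([0.   , 0.002, 0.002, 0.   , 0.   , 0.002]), 'joint_efforts': array([  0.   , -43.112, -24.448,   0.072,   0.048,   0.   ]), 'tool_pos': array([0.169, 0.497, 0.227]), 'tool_rot': array([-3.142, -0.   ,  1.243]), 'contact_force': array([0.406, 0.419, 0.299]), 'torque': array([ 0.01 , -0.005,  0.003]), 'opening': 0.0918783554204154}
```

View pics/top0.png

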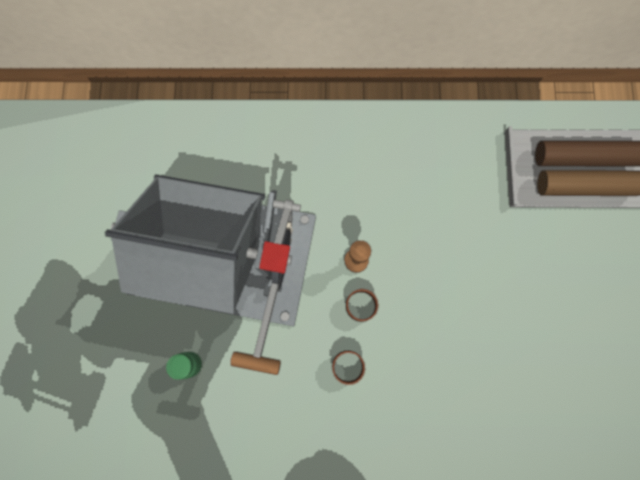

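View pics/side0.png

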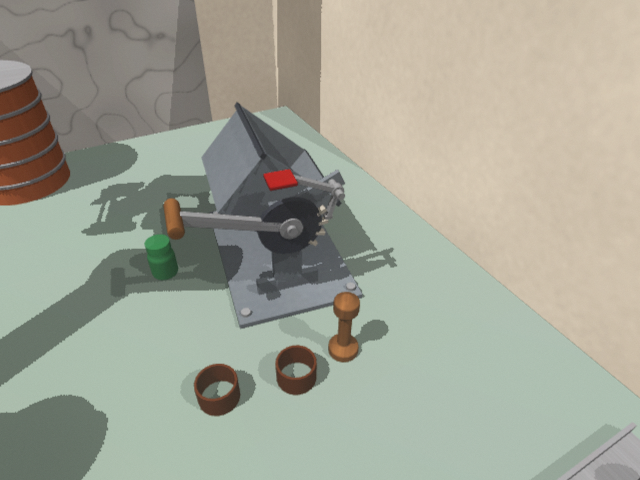

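The nets and pictures agree. In top, the pad is at (275,258) and the bar at (256,363). The stand yaw is about -0.19 and the pivot is at (0.588, 0.083). The bottle, rings and tamper stand off to the sides. I'll close the fingers, raise the tool and turn its x axis along the stand's x.

Call:
{"op": "carry_out", "data": {
  "translation": [
    [0, 0, -0.013],
    [0, 0, -0.013],
    [0, 0, -0.013],
    [0, 0, -0.013],
    [0, 0, -0.013],
    [0, 0, -0.013],
    [0, 0, -0.013],
    [0, 0, -0.013],
    [0, 0, -0.013],
    [0, 0, -0.013]
  ],
  "turn": [
    [0, 0, 0.143],
    [0, 0, 0.143],
    [0, 0, 0.143],
    [0, 0, 0.143],
    [0, 0, 0.143],
    [0, 0, 0.143],
    [0, 0, 0.143],
    [0, 0, 0.143],
    [0, 0, 0.143],
    [0, 0, 0.143]
  ],
  "gripper": [1, 1, 1, 1, 1, 1, 1, 1, 1, 1],
  "squeeze": 20
}}

```text
time: 1.9
tool_pos: [0.169, 0.497, 0.3573]
tool_rot: [-3.141, -0.0, -0.193]
contact_force: [0.1, -0.5, -0.1]
opening: 0.0163
```

Call:
{"op": "carry_out", "data": {
  "translation": [
    [0.033, 0.033, 0],
    [0.033, 0.033, 0],
    [0.033, 0.033, 0],
    [0.033, 0.033, 0],
    [0.033, 0.033, 0],
    [0.033, 0.033, 0],
    [0.033, 0.033, 0],
    [0.033, 0.033, 0],
    [0.033, 0.033, 0],
    [0.033, 0.033, 0]
  ],
  "turn": [
    [0, 0, 0],
    [0, 0, 0],
    [0, 0, 0],
    [0, 0, 0],
    [0, 0, 0],
    [0, 0, 0],
    [0, 0, 0],
    [0, 0, 0],
    [0, 0, 0],
    [0, 0, 0]
  ],
  "gripper": [1, 1, 1, 1, 1, 1, 1, 1, 1, 1]
}}

```text
time: 2.9
tool_pos: [0.4326, 0.1097, 0.357]
tool_rot: [-3.141, -0.001, -0.187]
contact_force: [1.2, 0.4, 0.1]
opening: 0.0005
```

Call:
{"op": "carry_out", "data": {
  "translation": [
    [0.0335, 0, 0],
    [0.0335, 0, 0],
    [0.0335, 0, 0.01],
    [0.0335, 0, 0.02],
    [0, 0, 0.02],
    [0, 0, 0.01],
    [0, 0, 0]
  ],
  "turn": [
    [0, 0, 0],
    [0, 0, 0],
    [0, 0, 0],
    [0, 0, 0],
    [0, 0, 0],
    [0, 0, 0],
    [0, 0, 0]
  ],
  "gripper": [1, 1, 1, 1, 1, 1, 1]
}}

```text
time: 3.6
tool_pos: [0.5627, 0.0866, 0.2954]
tool_rot: [3.141, 0.003, -0.187]
contact_force: [1.0, 0.2, -1.1]
opening: 0.0002
```

Run:
```python
from h import *
a=read_camera("side")["img"][60:300,120:440]; b=read_camera("wrist")["img"]
im=np.hstack([cv2.resize(a,(440,330)),cv2.resize(b,(352,330))]) 
cv2.imwrite("pics/pre.png",im[:,:,::-1])
```

```text
(no output)
```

View pics/pre.png

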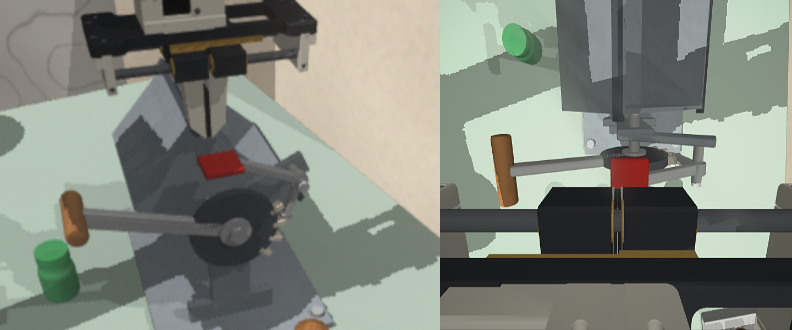

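The crop shows the closed fingertips directly over the red pad (tip at about (207,135), pad at about (220,163)), with the body clear of the bin. I'll press now.

Call:
{"op": "carry_out", "data": {
  "translation": [
    [0, 0, 0.012],
    [0, 0, 0.012],
    [0, 0, 0.008],
    [0, 0, 0.005],
    [0, 0, 0.005],
    [0, 0, 0.005],
    [0, 0, 0.004],
    [0, 0, 0]
  ],
  "turn": [
    [0, 0, 0],
    [0, 0, 0],
    [0, 0, 0],
    [0, 0, 0],
    [0, 0, 0],
    [0, 0, 0],
    [0, 0, 0],
    [0, 0, 0]
  ],
  "gripper": [1, 1, 1, 1, 1, 1, 1, 1]
}}

```text
time: 4.5
tool_pos: [0.5634, 0.0866, 0.2452]
tool_rot: [-3.142, 0.0, -0.187]
contact_force: [-0.6, 0.0, 0.3]
opening: 0.0004
```

Call:
{"op": "carry_out", "data": {
  "translation": [
    [0, 0, 0.004],
    [0, 0, 0.003],
    [0, 0, 0.003],
    [0, 0, 0.003]
  ],
  "turn": [
    [0, 0, 0],
    [0, 0, 0],
    [0, 0, 0],
    [0, 0, 0]
  ],
  "gripper": [1, 1, 1, 1]
}}

```text
time: 4.9
tool_pos: [0.5634, 0.0866, 0.2324]
tool_rot: [-3.142, 0.0, -0.187]
contact_force: [-4.0, 1.4, 8.5]
opening: 0.0006
```

Run:
```python
from h import *
o=robot.observe(); print(o["tool_pos"],o["contact_force"])
a=read_camera("side")["img"][60:300,120:440]
cv2.imwrite("pics/press.png",cv2.resize(a,(640,480))[:,:,::-1])
```

```text
[0.56344449 0.08655148 0.2324344 ] [-3.98485147  1.37663223  8.54291526]
```

View pics/press.png

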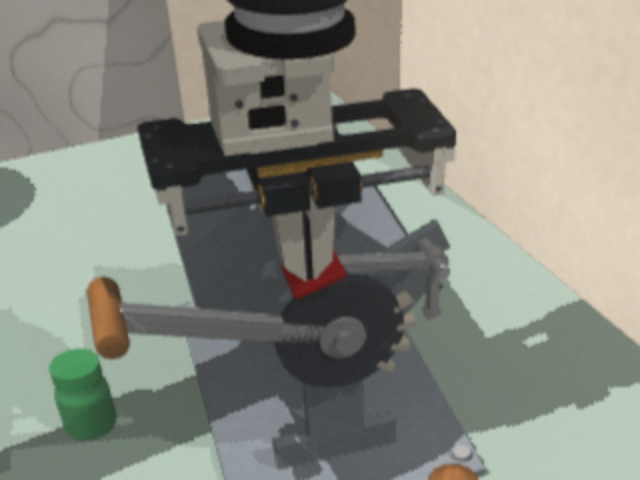

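The pad is tilted down and the nose is out of the teeth. I'll press a little more to reach the stop.

Call:
{"op": "carry_out", "data": {
  "translation": [
    [0, 0, 0.002],
    [0, 0, 0.002],
    [0, 0, 0]
  ],
  "turn": [
    [0, 0, 0],
    [0, 0, 0],
    [0, 0, 0]
  ],
  "gripper": [1, 1, 1]
}}

```text
time: 5.25
tool_pos: [0.5636, 0.0866, 0.2319]
tool_rot: [-3.141, -0.003, -0.187]
contact_force: [-8.9, -0.7, 19.4]
opening: 0.0003
```

The force rose to 19 N with no travel, so the pawl is on its stop. I'll raise the tool and move over the crossbar.

Call:
{"op": "carry_out", "data": {
  "translation": [
    [0, 0, -0.015],
    [0, 0, -0.025],
    [0, 0, -0.03],
    [-0.03, 0, 0],
    [-0.04, 0, 0],
    [-0.04, 0, 0],
    [-0.037, 0, 0],
    [0, 0, 0],
    [0, 0, 0]
  ],
  "turn": [
    [0, 0, 0],
    [0, 0, 0],
    [0, 0, 0],
    [0, 0, 0],
    [0, 0, 0],
    [0, 0, 0],
    [0, 0, 0],
    [0, 0, 0],
    [0, 0, 0]
  ],
  "gripper": [1, 1, 1, 1, 1, 1, 1, 1, 1]
}}

```text
time: 6.15
tool_pos: [0.4196, 0.1139, 0.2993]
tool_rot: [-3.141, -0.003, -0.187]
contact_force: [0.4, -0.5, -0.1]
opening: 0.0003
```

Run:
```python
from h import *
np.set_printoptions(precision=3,suppress=True)
o=robot.observe(); print(o["tool_pos"],o["contact_force"])
P={c:read_camera(c) for c in ("top","side")}
for n in ("crossbar","pawl_pad"):
    r={c:nets.tip_of(P[c],n)[:1] for c in P}
    print(n,r)
    ob=[(P[c],r[c][0]["pixel"]) for c in P if r[c]]
    if len(ob)==2: print(tri(ob))
cv2.imwrite("pics/after.png",cv2.resize(P["side"]["img"][60:300,120:440],(640,480))[:,:,::-1])
```

```text
[0.42  0.114 0.299] [ 0.448 -0.474 -0.06 ]
crossbar {'top': [{'pixel': [361.8, 303.8], 'score': 0.36}], 'side': [{'pixel': [173.6, 217.2], 'score': 0.82}]}
(array([ 0.458, -0.029,  0.323]), [np.float64(0.04843033691667182), np.float64(0.0484303369166718)])
pawl_pad {'top': [{'pixel': [276.7, 262.8], 'score': 0.71}], 'side': [{'pixel': [275.6, 189.3], 'score': 0.77}]}
(array([0.569, 0.083, 0.241]), [np.float64(0.0007829553743707985), np.float64(0.0007829553743707594)])
```

View pics/after.png

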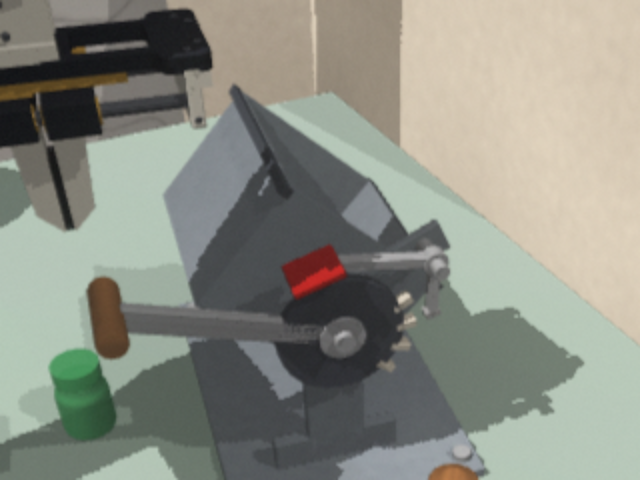

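The pad stayed down when released, and the bar is at about (105,318) in the crop, below the fingers. I'll descend and push.

Call:
{"op": "carry_out", "data": {
  "translation": [
    [0.002, 0, 0.025],
    [0, 0, 0.025],
    [0, 0, 0.015],
    [0, 0, 0.008],
    [0, 0, 0.008],
    [0, 0, 0.008],
    [0, 0, 0.008],
    [0, 0, 0.008],
    [0, 0, 0]
  ],
  "turn": [
    [0, 0, 0],
    [0, 0, 0],
    [0, 0, 0],
    [0, 0, 0],
    [0, 0, 0],
    [0, 0, 0],
    [0, 0, 0],
    [0, 0, 0],
    [0, 0, 0]
  ],
  "gripper": [1, 1, 1, 1, 1, 1, 1, 1, 1]
}}

```text
time: 7.35
tool_pos: [0.4213, 0.1134, 0.1928]
tool_rot: [3.141, 0.001, -0.187]
contact_force: [-0.8, -0.3, -0.2]
opening: 0.0008
```

Run:
```python
from h import *
p=read_camera("side"); cv2.imwrite("pics/mid.png",cv2.resize(p["img"][60:300,120:440],(480,360))[:,:,::-1])
```

```text
(no output)
```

View pics/mid.png

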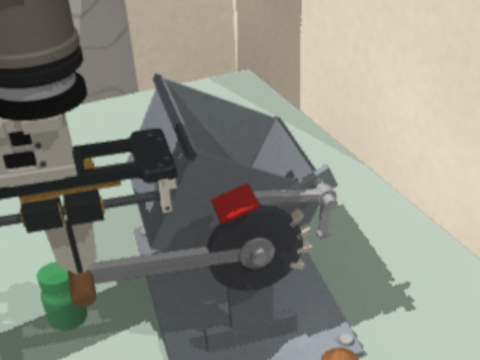

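The bar is squarely under the fingertips at about (82,288), the arm is coming down, and the pawl is still free. I'll keep pushing.

Call:
{"op": "carry_out", "data": {
  "translation": [
    [0, 0, 0.008],
    [0, 0, 0.008],
    [0, 0, 0.008],
    [0.001, 0, 0.008],
    [0.002, 0, 0.008],
    [0.002, 0, 0.008],
    [0.002, 0, 0.008],
    [0.002, 0, 0.008],
    [0.001, 0, 0.007],
    [0, 0, 0.003]
  ],
  "turn": [
    [0, 0, 0],
    [0, 0, 0],
    [0, 0, 0],
    [0, 0, 0],
    [0, 0, 0],
    [0, 0, 0],
    [0, 0, 0],
    [0, 0, 0],
    [0, 0, 0],
    [0, 0, 0]
  ],
  "gripper": [1, 1, 1, 1, 1, 1, 1, 1, 1, 1]
}}

```text
time: 8.4
tool_pos: [0.4319, 0.1115, 0.1192]
tool_rot: [-3.142, -0.002, -0.187]
contact_force: [-0.5, -0.1, 4.5]
opening: 0.0007
```

Call:
{"op": "carry_out", "data": {
  "translation": [
    [0, 0, 0.003],
    [0, 0, 0.003],
    [0, 0, 0.002],
    [0, 0, 0.001],
    [0, 0, 0]
  ],
  "turn": [
    [0, 0, 0],
    [0, 0, 0],
    [0, 0, 0],
    [0, 0, 0],
    [0, 0, 0]
  ],
  "gripper": [1, 1, 1, 1, 1]
}}

```text
time: 8.9
tool_pos: [0.4322, 0.1116, 0.1117]
tool_rot: [-3.141, -0.003, -0.187]
contact_force: [0.4, -1.4, 10.1]
opening: 0.0004
```

Call:
{"op": "carry_out", "data": {
  "translation": [
    [0, 0, 0.003],
    [0, 0, 0.002],
    [0, 0, 0],
    [0, 0, 0]
  ],
  "turn": [
    [0, 0, 0],
    [0, 0, 0],
    [0, 0, 0],
    [0, 0, 0]
  ],
  "gripper": [1, 1, 1, 1]
}}

```text
time: 9.3
tool_pos: [0.4324, 0.1117, 0.1109]
tool_rot: [-3.14, -0.006, -0.186]
contact_force: [-14.5, -4.0, 57.0]
opening: 0.0003
```

The arm is on its stop: z is 0.111 against 0.112 expected, and the force rose steeply. I'll back off upward.

Call:
{"op": "carry_out", "data": {
  "translation": [
    [0, 0, -0.004],
    [0, 0, -0.01],
    [0, 0, -0.025],
    [-0.01, 0, -0.04],
    [-0.01, 0, -0.04],
    [-0.01, 0, -0.04],
    [0, 0, -0.03],
    [0, 0, 0],
    [0, 0, 0]
  ],
  "turn": [
    [0, 0, 0],
    [0, 0, 0],
    [0, 0, 0],
    [0, 0, 0],
    [0, 0, 0],
    [0, 0, 0],
    [0, 0, 0],
    [0, 0, 0],
    [0, 0, 0]
  ],
  "gripper": [1, 1, 1, 1, 1, 1, 1, 1, 1]
}}

```text
time: 10.2
tool_pos: [0.4012, 0.1173, 0.2945]
tool_rot: [-3.141, 0.0, -0.187]
contact_force: [0.1, 0.4, -0.6]
opening: 0.0008
```

Run:
```python
from h import *
np.set_printoptions(precision=3,suppress=True)
o=robot.observe(); print(o["tool_pos"],o["contact_force"])
P={c:read_camera(c) for c in ("top","side")}
for n in ("crossbar","pawl_pad","pivot_point"):
    r={c:nets.tip_of(P[c],n)[:1] for c in P}
    print(n,r)
    ob=[(P[c],r[c][0]["pixel"]) for c in P if r[c]]
    if len(ob)==2: print(tri(ob))
for n in ("ring0","tamper","bottle"): print(n,[(r["pixel"],r["score"]) for r in nets.tip_of(P["side"],n)[:2]])
cv2.imwrite("pics/end.png",P["side"]["img"][:,:,::-1])
```

```text
[0.401 0.117 0.295] [ 0.1    0.394 -0.648]
crossbar {'top': [{'pixel': [268.7, 355.1], 'score': 0.7}], 'side': [{'pixel': [197.1, 283.0], 'score': 0.57}]}
(array([0.436, 0.106, 0.099]), [np.float64(0.0025018618553180475), np.float64(0.002501861855318105)])
pawl_pad {'top': [{'pixel': [275.4, 263.9], 'score': 0.61}], 'side': [{'pixel': [275.9, 191.5], 'score': 0.65}]}
(array([0.569, 0.085, 0.236]), [np.float64(0.00020576079155957516), np.float64(0.00020576079155948653)])
pivot_point {'top': [], 'side': [{'pixel': [290.7, 226.7], 'score': 0.89}]}
ring0 [([296.2, 379.0], 0.68), ([218.5, 395.5], 0.64)]
tamper [([345.2, 350.5], 0.58)]
bottle [([165.7, 274.1], 0.65)]
```

View pics/end.png

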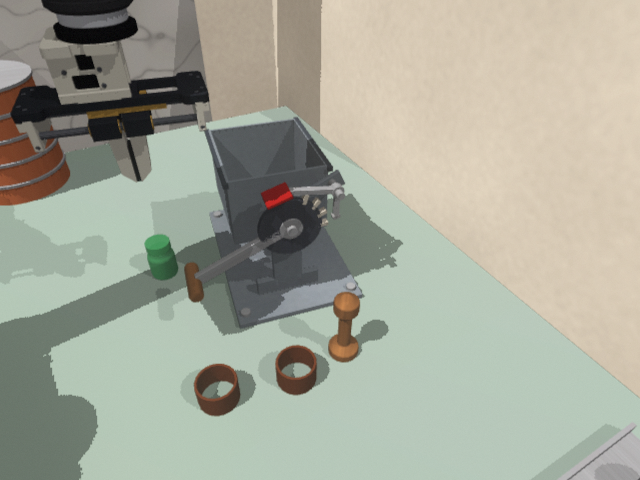

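The bin is level, the bar axis is at z 0.099 m (0.101 expected), and the pad is still down at (277,195). The bystanders haven't moved and the gripper is clear, so I'm handing in.

```bash
python3 -c "
from h import *
print(robot.hand_in())"
```

```text
the job is handed in; nothing more can be done
None
```

I pressed the pawl's red pad down to its stop with the closed fingertips, then pushed the crossbar down to its stop and backed the gripper off. The job is handed in at about 10 s of the 43 s allowed; no verdict was reported.

- **Pawl:** it reached its stop at a tool height of 0.232 m, where the force rose to 19 N with no further travel. After release it stayed down. The pad read 0.241 m just after release and 0.236 m at the end, a little above the roughly 0.233 m expected at the stop. The last picture also shows the pad still down. I could not read the joint angle directly.
- **Bin:** the bin looks level in the last picture. The bar axis measured 0.099 m against 0.101 m expected. The wrist force peaked at about 57 N on the stop, below the 120 N limit.
- **Clearance and bystanders:** the gripper touched nothing at the end (contact force under 1 N). The rings and tamper were within about 2 pixels of their first positions in the side view. The bottle looks unmoved in the pictures, but the network gave no side-view position for it at the start to compare.

Two network readings were unreliable. With the gripper above the crossbar, its position in the top view was wrong, so I ignored it. At the end the pivot was not found in the top view.

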